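Pair the castings with their wax masters

TASK

Four fresh aluminium castings stand in a row on the near rack, and their brown wax masters stand in a row on the far rack, each on its own pattern board. Set each casting upright in the middle of the cork pad in front of its own master, gently and without dropping it, so that the row of castings ends up in the same order as the row of masters; the cover plate still sits on the two tight dowels of its drilling fixture, so lift it straight up and keep it level all the way. Leave the spirit lamp and the red lighter where they are.

Things in the scene. Friction and masses are not known exactly. Their poses are not given: they have to be found in the camera images.
- cup: Aluminium casting, an open cup: round, foot 38 mm across, straight-sided above 16 mm at 46 mm outside diameter, 50 mm tall, wall 4 mm, 0.13 kg. Origin: centre of its underside, z up. The castings start in any order in the near rack's four bays (100 mm pitch along the rack, floor 14 mm above the bench, battens between them 7 mm high).
- flange: Aluminium casting, a hub flange: round disc 66 mm across and 10 mm thick with four dark bolt holes, and a round hub 22 mm across rising from its middle to 45 mm above the underside (grip the hub, above the disc). 0.13 kg. Origin: centre of its underside, z up along the hub.
- bearing: Aluminium casting, a bearing block: foot 72 mm (x) by 30 mm (y) by 10 mm; over its middle a round body of 20 mm radius lying along y, 30 mm thick (y), its flat faces showing a dark bore; 44 mm tall in all. Grip it across the 30 mm. 0.16 kg. Origin: centre of its underside, x along the foot, z up.
- cover: Aluminium cover plate 80 (x) x 40 (y) x 10 mm with a rib to grip on its middle, 30 (x) x 14 (y), top 41 mm above the underside. Starts on a dark fixed drilling fixture (98 x 50 x 16 mm) in one bay: holes 30 mm either side of its middle along x sit with 1.2 mm play on 8 mm dowels reaching 14 mm above its underside; 20 mm straight up frees it. 0.12 kg. Origin: centre of underside, z up.
- cup_board: Fixed plywood pattern board in the far rack with the brown wax master of the open cup (same shape and size, fixed, its middle 88 mm along +x from the origin) and before it an empty cork pad 88 (x) x 92 (y) mm. Origin: middle of the pad, on its upper face (24 mm above the bench); x from pad to master, away from the robot, z up. The boards lie side by side at 112 mm pitch, in any order.
- flange_board: Fixed plywood pattern board in the far rack with the brown wax master of the hub flange (same shape and size, fixed, its middle 88 mm along +x from the origin) and before it an empty cork pad 88 (x) x 92 (y) mm. Origin: middle of the pad, on its upper face (24 mm above the bench); x from pad to master, away from the robot, z up. The boards lie side by side at 112 mm pitch, in any order.
- bearing_board: Fixed pattern board in the far rack with the brown wax master of the bearing block (same shape and size, fixed, length along y, its middle 88 mm along +x from the origin) and before it an empty cork pad 88 (x) x 92 (y) mm. Origin: middle of the pad, on its upper face (24 mm above the bench); x from pad to master, away from the robot, z up. The boards lie side by side at 112 mm pitch, in any order.
- cover_board: Fixed pattern board in the far rack with the brown wax master of the cover plate (same shape and size, fixed, length along y, its middle 88 mm along +x from the origin) and before it an empty cork pad 88 (x) x 92 (y) mm. Origin: middle of the pad, on its upper face (24 mm above the bench); x from pad to master, away from the robot, z up. The boards lie side by side at 112 mm pitch, in any order.
- lamp: Bystander: a small glass spirit lamp with a brass collar, 72 mm across and 68 mm tall, standing loose on the bench at the +y end of the far rack. Origin at the centre of its underside.
- lighter: Bystander: a red stick lighter lying loose on the bench at the -y end of the near rack, 200 mm long (x) and 24 mm wide, steel nozzle to its +x. Origin at bench level, 5 mm from its middle along its length.
Not all that is in view belongs to the job. Leave any orange or turquoise look-alike of the bearing alone.

How it is judged:
On the way:
1. the cover plate is lifted level, clear of its two dowels (height (world z) of cover above 0.055 m and angle between cover's own z axis and vertical below 0.15 rad), for 0.2 s.
At the end, for the whole second after the job is handed in: Each of the four castings rests at ease and upright (within about 6 degrees) on the cork pad of its own pattern board, its middle within 15 mm of the middle of the pad (horizontal distance between cup and cup_board below 0.015 m and z of cup in the frame of cup_board between -0.006 and 0.006 m and angle between each of cup, flange, bearing, cover's own z axis and vertical below 0.1 rad and linear speed of each of cup, flange, bearing, cover below 0.02 m/s and angular speed of each of cup, flange, bearing, cover below 0.2 rad/s and horizontal distance between flange and flange_board below 0.015 m and z of flange in the frame of flange_board between -0.006 and 0.006 m and horizontal distance between bearing and bearing_board below 0.015 m and z of bearing in the frame of bearing_board between -0.006 and 0.006 m and horizontal distance between cover and cover_board below 0.015 m and z of cover in the frame of cover_board between -0.006 and 0.006 m); the robot touches nothing.
It fails at once if a casting is dropped onto its pad (falls more than about 18 mm) ((horizontal distance between cup and cup_board below 0.05 m and z of cup in the frame of cup_board below 0.03 m and linear speed of cup above 0.6 m/s) or (horizontal distance between flange and flange_board below 0.05 m and z of flange in the frame of flange_board below 0.03 m and linear speed of flange above 0.6 m/s) or (horizontal distance between bearing and bearing_board below 0.05 m and z of bearing in the frame of bearing_board below 0.03 m and linear speed of bearing above 0.6 m/s) or (horizontal distance between cover and cover_board below 0.05 m and z of cover in the frame of cover_board below 0.03 m and linear speed of cover above 0.6 m/s)).
It fails at once if the cover plate is tipped more than about 15 degrees (angle between cover's own z axis and vertical above 0.26 rad).
It fails at once if the spirit lamp is shifted by more than 20 mm (distance of lamp from where it was at the start of the episode above 0.02 m).
It fails at once if the lighter is shifted by more than 20 mm (distance of lighter from where it was at the start of the episode above 0.02 m).
It also fails if it takes over 112 s, if anything falls off the work surface, if the arm or the gripper's body presses on something with over 40 N, if the wrist force passes 120 N, or if a joint passes its speed limit or range.

ROBOT

A 6-joint arm with a two-finger parallel gripper is mounted at the origin on the work surface. World frame = base frame: x ahead of the robot, y to its left, z up, the work surface at z = 0. Lengths are in m, angles in rad, forces in N, time in s.
With the tool pointing down it reaches from about 0.35 to 0.775 m from the base axis. Payload 7.3 kg.
Tool frame: the origin (TCP) lies at the centre of the arm's flange, where the gripper is bolted on; the fingertips stand 178 mm ahead of it and the grasp point (between the pads) lies 159 mm ahead of it (tip_extent is the distance from the TCP to the fingertips, in m); z points along the fingers, y is the line along which they close (so a half turn about z gives the same grasp; the last joint's range is limited). The gripper opens to 92 mm and grips with 3 to 60 N. Pads are 19 mm wide; open, the fingers measure 130 mm over their backs; the gripper's body (75 mm by 190 mm) begins 47 mm behind the grasp point.
Start: joints at [-1.453, 0.342, 1.524, -0, 1.275, -0.146], TCP at [0.137, -0.507, 0.405] pointing down, gripper open.
Joint ranges: [-2.53, 2.53], [-0.77, 2.02], [0.04, 2.7], [-1, 4.14], [0.28, 2.66], [-3.11, 3.11]. Speed limits (rad/s): [2.57, 2.57, 3.14, 3.14, 3.14, 3.14].

INTERFACE

Orientations are given as [roll, pitch, yaw] about the fixed x, y, z axes, in that order (R = Rz(yaw) Ry(pitch) Rx(roll)).
In Python, from cell import * gives the robot as it stands.
- The arm moves only by the tool arm_command, never from a script. Its arguments are lists of equal length, an entry for each row: "xyz": the shift along the world's x, y, z in mm, a list of three; "spin": the turn about the world's z in degrees. In form: {"xyz": [[tx, ty, tz], ...], "spin": [spin, ...]}. A call has 1 to 20 rows; each row shifts and turns the commanded pose from where the row before left it; what a row does not reach is not made up. A row lasts 1/10 s, in which the tool goes at most 50 mm and 8.59 degrees, less where a joint would pass 70% of its speed; a pose out of reach is approached as far as the arm can. A call with a gripper value outside its range is refused whole. "jaw" is the opening, from -1 (shut) to 1 (fully open), set as the call begins (left out, the last holds). The fingers move at their own pace and stop on an object; "squeeze" is the grip in N (left out, the last holds). Time passes only in rows, so rows that do not move let the fingers close. It gives the time, the measured TCP pose, the force, the opening and the grip force at its end, in the units of the state.
- observe(): the state, without advancing time (a new reading comes with each control period).
- read_camera(name): name is "side" or "top"; returns a dict with "img" (400x640x3 uint8, red, green, blue), "depth" (400x640 float32, m along the optical axis (not along the pixel's ray), 0 where there is no reading), "fx", "fy", "cx", "cy" (pixels), "world_from_camera" (4x4, takes a point from camera to world coordinates). Camera axes: x right, y up, looking along -z (the intrinsics and any distortion apply to the point x, -y, -z); pixel columns grow to the right and rows downward; lengths in m; the calibration is good to about 2 mm. A picture is of the moment at which its call begins.
- hand_in(): hands the job in; it is judged then, once.
The state is a dict: "time": time; "qpos": joint angles; "qvel": joint speeds; "joint_efforts": joint torques, N m; "tool_pos": TCP position; "tool_rot": TCP orientation; "contact_force": force on the tool from outside, world axes, zero at the start; "torque": the same for the moment, N m; "opening": finger opening in m; "grip_force": force on a finger pad.
Only numpy, scipy, OpenCV 4.12 (cv2) and the standard library are available. Lean on these libraries where they do the work, as an engineer would, in place of code of your own. Each camera call takes 0.05 s, during which the arm holds its last target. There are 200 camera calls.

## Working session

There is one attempt and no reset: what is moved stays moved. The work goes in short steps, Python scripts to look and compute and a tool call to move; the robot and the scene stay as the last step left them, time stands still between calls to the robot, and variables do not carry over. Pictures are saved under pics/ and viewed, at most 14 in all, crops included, and the job is handed in when it is done.

Besides the shell and the picture viewer there is one more tool, called after "Call:" as a command line: name --pt "numbers of a row" for each row, then --argument value for the rest. arm_command: Moves the arm, as the interface text tells. Its arguments: {"type":"object","properties":{"xyz":{"type":"array","items":{"type":"array","items":{"type":"number"}}},"spin":{"type":"array","items":{"type":"number"}},"jaw":{"type":"number"},"squeeze":{"type":"number"}},"required":["xyz","spin"]}

```bash
mkdir -p pics
cat > h.py <<'E'
from cell import *
import numpy as np, cv2
def pt(c,u,v,z=None):
    T=c["world_from_camera"]
    d=np.array([(u-c["cx"])/c["fx"],-(v-c["cy"])/c["fy"],-1.])
    if z is None: s=float(c["depth"][int(v),int(u)])
    else: s=(z-T[2,3])/(T[:3,:3]@d)[2]
    return T[:3,:3]@(d*s)+T[:3,3]
E
python3 - <<'E'
from h import *
import pickle
for n in("top","side"):
    c=read_camera(n); pickle.dump(c,open(f"{n}0.pkl","wb"))
    cv2.imwrite(f"pics/{n}0.png",c["img"][:,:,::-1]); print(n,[k for k in c],c["world_from_camera"].round(3).tolist(),c["fx"])
s=observe();print(s["time"],s["tool_pos"],s["tool_rot"],s["opening"])
E
```

```text
top ['img', 'depth', 'fx', 'fy', 'cx', 'cy', 'world_from_camera'] [[0.008, 0.99, -0.138, 0.404], [-1.0, 0.009, 0.01, 0.054], [0.011, 0.138, 0.99, 1.075], [0.0, 0.0, 0.0, 1.0]] 398.7535456870414
side ['img', 'depth', 'fx', 'fy', 'cx', 'cy', 'world_from_camera'] [[-0.729, 0.497, -0.471, 0.028], [-0.684, -0.529, 0.501, 0.616], [-0.0, 0.688, 0.726, 0.898], [0.0, 0.0, 0.0, 1.0]] 462.0867423031586
0.1 [ 0.1369027  -0.50671253  0.40413092] [-3.14028872e+00 -1.95529571e-04  2.63755610e-01] 0.09170818083903284
```

View pics/top0.png

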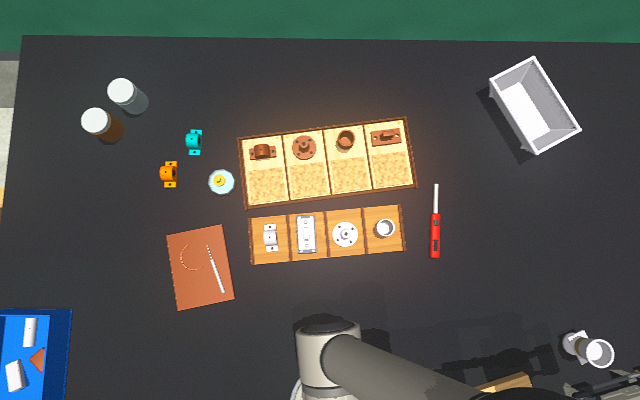

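View pics/side0.png

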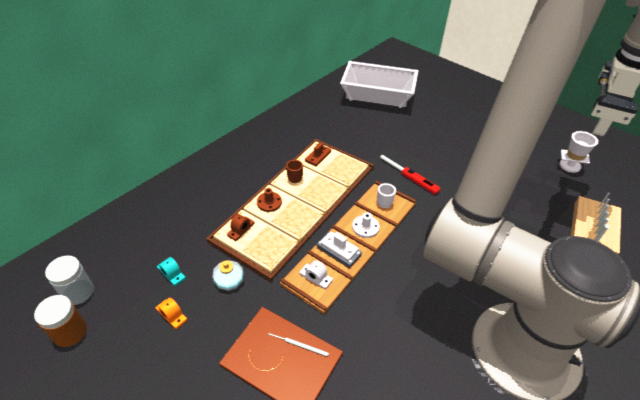

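The top view shows the far rack, left to right: bearing (262,152), flange (304,147), cup (346,140) and cover (386,136) masters. The near rack holds bearing (270,237), cover on its fixture (306,234), flange (345,234) and cup (385,229). The lamp is at (221,181) and the lighter at (435,220). The orange (168,174) and turquoise (194,141) bearing look-alikes lie off the racks, so the aluminium block at (270,237) is the right one. I'll confirm that in an enlarged crop.

Run:
```python
from h import *
import pickle
c=pickle.load(open("top0.pkl","rb"))
cr=c["img"][118:268,232:422,::-1]
cv2.imwrite("pics/crop0.png",cv2.resize(cr,None,fx=4,fy=4,interpolation=cv2.INTER_CUBIC))
```

```text
(no output)
```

View pics/crop0.png

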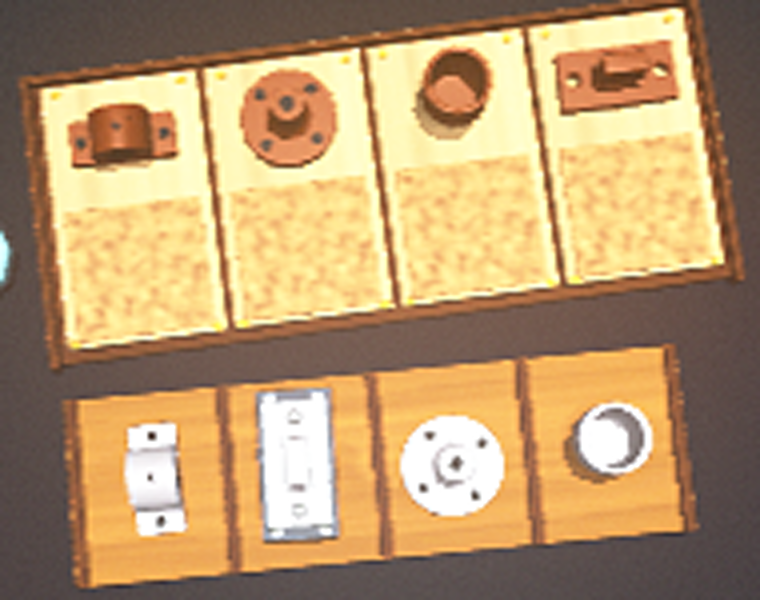

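The crop confirms it: aluminium bearing at crop (152,478), cover at (298,463), flange at (453,466) and cup at (613,439). The masters are, left to right, bearing, flange, cup and cover. Next I'll measure them.

Run:
```python
from h import *
import pickle
c=pickle.load(open("top0.pkl","rb"))
def P(U,V,z): return pt(c,(U+.5)/4-.5+232,(V+.5)/4-.5+118,z)
def D(U,V): return pt(c,round((U+.5)/4-.5+232),round((V+.5)/4-.5+118))
f=lambda a:(1000*np.array(a)).round(1).tolist()
b1,b2=P(152,436,.024),P(160,521,.024); print("bearing",f((b1+b2)/2),"yaw",np.degrees(np.arctan2(*(b1-b2)[1::-1])),"len",f(np.linalg.norm(b1-b2)),"top",f(P(152,477,.058)),"D",f(D(152,477)),f(D(145,430)))
b1,b2=P(295,414,.044),P(301,511,.044); print("cover",f((b1+b2)/2),"yaw",np.degrees(np.arctan2(*(b1-b2)[1::-1])),"len",f(np.linalg.norm(b1-b2)),"rib",f(P(299,463,.071)),"D",f(D(299,463)))
print("flange",f(np.mean([P(*q,.024) for q in((431,436),(482,443),(425,488),(475,495))],0)),"hub",f(P(457,463,.059)),"D",f(D(457,463)))
print("cup",f(P(613,439,.064)),"D rim",f(D(648,440)))
# near rack direction: rack lower edge
# masters
b1,b2=P(80,143,.034),P(164,132,.034);mb=(b1+b2)/2;print("mb",f(mb),"len",f(np.linalg.norm(b1-b2)))
mf=np.mean([P(*q,.034) for q in((259,94),(312,88),(267,145),(322,137))],0)
mc=P(458,80,.074)
b1,b2=P(573,82,.034),P(659,71,.034);mv=(b1+b2)/2;print("mv",f(mv),"len",f(np.linalg.norm(b1-b2)))
M=np.array([mb,mf,mc,mv])[:,:2];print("masters",f(M),"pitch",f(np.linalg.norm(np.diff(M,axis=0),axis=1)))
Y=np.array([1.5,.5,-.5,-1.5])*.112
s=np.polyfit(Y,M,1)[0];ey=s/np.linalg.norm(s);print("scale",np.linalg.norm(s));ex=np.array([ey[1],-ey[0]]);print("far yaw",np.degrees(np.arctan2(ex[1],ex[0])))
pc=M.mean(0)+Y[:,None]*ey-.088*ex
print("pads from masters",f(pc))
for q in(((63,208),(212,196),(228,326),(78,345)),((219,192),(372,176),(390,303),(238,325)),((385,170),(537,153),(555,281),(405,301)),((549,146),(700,129),(722,262),(572,280))):
    print("pad corners centre",f(np.mean([P(*a,.024) for a in q],0)))
print("pad D",f(D(145,270)),f(D(640,200)), "floor",f(D(100,500)),f(D(640,500)))
```

```text
bearing [429.1, 171.9, 24.0] yaw 6.818178872982642 len 55.6 top [429.1, 170.7, 58.0] D [428.9, 170.0, 55.4] [460.9, 179.6, 23.8]
cover [439.6, 78.7, 44.0] yaw 4.276912296348646 len 62.2 rib [438.2, 77.5, 71.0] D [439.2, 78.4, 70.6]
flange [439.1, -22.7, 24.0] hub [439.5, -22.5, 59.0] D [440.4, -22.9, 58.5]
cup [455.2, -121.0, 64.0] D rim [454.0, -144.9, 60.4]
mb [654.7, 199.1, 34.0] len 56.3
mv [700.2, -131.8, 34.0] len 58.7
masters [[654.7, 199.1], [670.6, 87.2], [685.4, -22.3], [700.2, -131.8]] pitch [113.0, 110.5, 110.5]
scale 0.993369117095284
far yaw 7.816887321317258
pads from masters [[567.7, 187.5], [582.9, 76.6], [598.1, -34.4], [613.4, -145.4]]
pad corners centre [568.0, 182.5, 24.0]
pad corners centre [582.4, 76.5, 24.0]
pad corners centre [598.9, -34.4, 24.0]
pad corners centre [615.0, -145.6, 24.0]
pad D [567.0, 182.2, 25.4] [616.6, -149.4, 24.4] floor [413.9, 208.7, 13.0] [416.7, -148.0, 13.6]
```

Call:
arm_command --pt "22.7 27.6 -7.4" --pt "22.7 27.6 -7.4" --pt "22.7 27.6 -7.4" --pt "22.7 27.6 -7.4" --pt "22.7 27.6 -7.4" --pt "22.7 27.6 -7.4" --pt "22.7 27.6 -7.4" --pt "22.7 27.6 -7.4" --pt "22.7 27.6 -7.4" --pt "22.7 27.6 -7.4" --pt "22.7 27.6 -7.4" --pt "22.7 27.6 -7.4" --pt "22.7 27.6 -7.4" --pt "22.7 27.6 -7.4" --pt "0 0 0" --pt "0 0 0" --pt "0 0 0" --spin '[-0.65,-0.65,-0.65,-0.65,-0.65,-0.65,-0.65,-0.65,-0.65,-0.65,-0.65,-0.65,-0.65,-0.65,0,0,0]' --jaw 0.5 --squeeze 20

```text
time: 1.8
tool_pos: [0.4544, -0.1209, 0.3011]
tool_rot: [3.141, 0.0, 0.105]
contact_force: [-0.6, -1.2, -0.1]
opening: 0.0686
grip_force: 0.0
```

Call:
arm_command --pt "0 0 -20" --pt "0 0 -20" --pt "0 0 -15" --pt "0 0 -15" --pt "0 0 -12" --pt "0 0 -10" --pt "0 0 0" --pt "0 0 0" --spin '[0,0,0,0,0,0,0,0]'

```text
time: 2.6
tool_pos: [0.4547, -0.1209, 0.2094]
tool_rot: [3.141, -0.0, 0.104]
contact_force: [0.1, -0.4, 0.6]
opening: 0.0687
grip_force: 0.0
```

Run:
```python
from h import *
c=read_camera("side")
cv2.imwrite("pics/s1.png",cv2.resize(c["img"][130:280,280:450,::-1],None,fx=4,fy=4,interpolation=cv2.INTER_CUBIC))
```

```text
(no output)
```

View pics/s1.png

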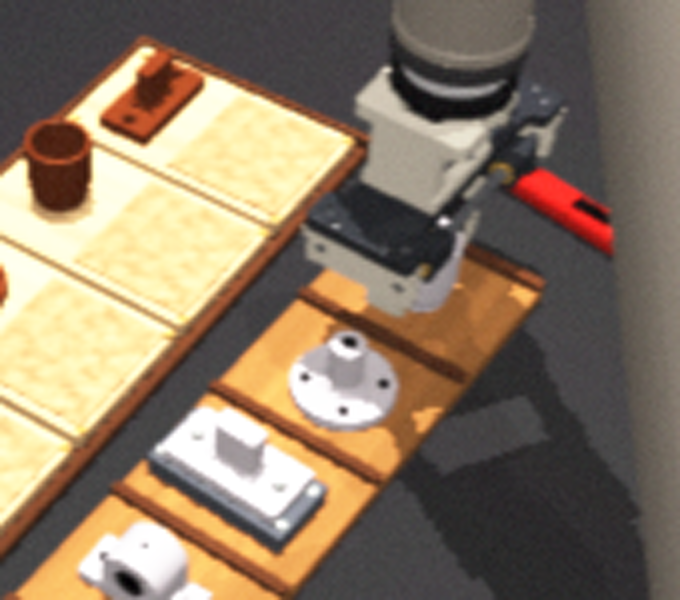

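The side crop shows the fingers either side of the cup at about (435,270), clear of the flange at (345,380). Closing and lifting.

Call:
arm_command --pt "0 0 0" --pt "0 0 0" --pt "0 0 0" --pt "0 0 0" --pt "0 0 0" --pt "0 0 0" --pt "0 0 0" --pt "0 0 0" --spin '[0,0,0,0,0,0,0,0]' --jaw -1 --squeeze 20

```text
time: 3.45
tool_pos: [0.4549, -0.1206, 0.2095]
tool_rot: [3.141, -0.001, 0.105]
contact_force: [0.5, -1.6, 5.8]
opening: 0.0463
grip_force: 20.0
```

Call:
arm_command --pt "0 0 10" --pt "0 0 20" --pt "0 0 20" --pt "0 0 20" --pt "0 0 10" --pt "14.3 8.7 0" --pt "14.3 8.7 0" --pt "14.3 8.7 0" --pt "14.3 8.7 0" --pt "14.3 8.7 0" --pt "14.3 8.7 0" --pt "14.3 8.7 0" --pt "14.3 8.7 0" --pt "14.3 8.7 0" --pt "14.3 8.7 0" --pt "0 0 0" --pt "0 0 0" --spin '[0,0,0,0,0,0,0,0,0,0,0,0,0,0,0,0,0]'

```text
time: 5.15
tool_pos: [0.5973, -0.0333, 0.2884]
tool_rot: [-3.141, 0.002, 0.106]
contact_force: [0.2, -0.4, -1.9]
opening: 0.0463
grip_force: 20.0
```

Run:
```python
from h import *
c=read_camera("side")
cv2.imwrite("pics/s2.png",cv2.resize(c["img"][130:280,210:400,::-1],None,fx=4,fy=4,interpolation=cv2.INTER_CUBIC))
```

```text
(no output)
```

View pics/s2.png

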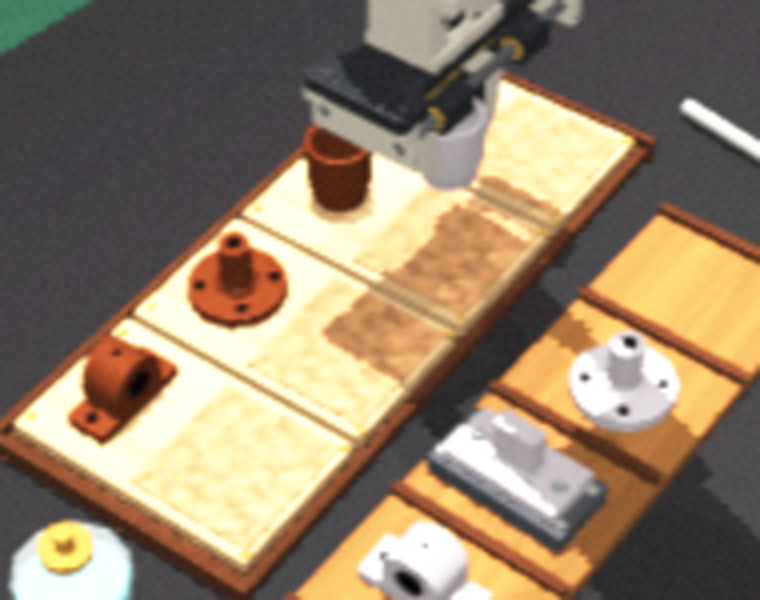

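The side crop shows the cup held upright at (460,150), above the cup pad. Lowering it gently; the target TCP z is about 220.

Call:
arm_command --pt "0 0 -15" --pt "0 0 -15" --pt "0 0 -12" --pt "0 0 -10" --pt "0 0 -6" --pt "0 0 -4" --pt "0 0 -3" --pt "0 0 -2" --pt "0 0 -1" --pt "0 0 0" --pt "0 0 0" --spin '[0,0,0,0,0,0,0,0,0,0,0]'

```text
time: 6.3
tool_pos: [0.5978, -0.0334, 0.2214]
tool_rot: [3.141, -0.0, 0.105]
contact_force: [0.1, 0.1, -0.7]
opening: 0.0463
grip_force: 20.0
```

Call:
arm_command --pt "0 0 -1" --pt "0 0 -1" --pt "0 0 0" --pt "0 0 0" --spin '[0,0,0,0]'

```text
time: 6.7
tool_pos: [0.5978, -0.0334, 0.2196]
tool_rot: [3.141, -0.001, 0.105]
contact_force: [-1.4, 0.6, 2.9]
opening: 0.0462
grip_force: 20.0
```

Call:
arm_command --pt "0 0 0" --pt "0 0 0" --pt "0 0 0" --pt "0 0 0" --pt "0 0 10" --pt "0 0 20" --pt "0 0 25" --pt "0 0 25" --pt "-20 1.4 0" --pt "-20 1.4 0" --pt "-20 1.4 0" --pt "-20 1.4 0" --pt "-20 1.4 0" --pt "-20 1.4 0" --pt "-20 1.4 0" --pt "-18 1.2 0" --pt "0 0 0" --pt "0 0 0" --spin '[0,0,0,0,0,0,0,0,0,0,0,0,0,0,0,0,0,0]' --jaw 0.3

```text
time: 8.5
tool_pos: [0.4403, -0.0226, 0.3]
tool_rot: [3.141, -0.002, 0.105]
contact_force: [1.1, 0.3, -1.0]
opening: 0.0597
grip_force: 0.0
```

Call:
arm_command --pt "0 0 -20" --pt "0 0 -20" --pt "0 0 -18" --pt "0 0 -15" --pt "0 0 -12" --pt "0 0 -8" --pt "0 0 0" --pt "0 0 0" --spin '[0,0,0,0,0,0,0,0]'

```text
time: 9.3
tool_pos: [0.4403, -0.0225, 0.2064]
tool_rot: [3.141, -0.001, 0.105]
contact_force: [-0.1, 0.6, 1.2]
opening: 0.0593
grip_force: 0.0
```

Call:
arm_command --pt "0 0 0" --pt "0 0 0" --pt "0 0 0" --pt "0 0 0" --pt "0 0 0" --pt "0 0 0" --pt "0 0 0" --pt "0 0 0" --pt "0 0 0" --pt "0 0 0" --spin '[0,0,0,0,0,0,0,0,0,0]' --jaw -1 --squeeze 25

```text
time: 10.3
tool_pos: [0.4397, -0.0224, 0.2062]
tool_rot: [3.141, -0.0, 0.105]
contact_force: [-0.6, -0.7, 3.6]
opening: 0.0206
grip_force: 25.0
```

The opening is 20.6 mm, slightly under the 22 mm hub, so I'll lift a little and look.

Call:
arm_command --pt "0 0 4" --pt "0 0 8" --pt "0 0 8" --pt "0 0 0" --pt "0 0 0" --spin '[0,0,0,0,0]'

```text
time: 10.8
tool_pos: [0.4398, -0.0224, 0.2265]
tool_rot: [3.141, -0.001, 0.105]
contact_force: [-0.5, 0.1, -1.7]
opening: 0.0205
grip_force: 25.0
```

Run:
```python
from h import *
c=read_camera("side")
cv2.imwrite("pics/s3.png",cv2.resize(c["img"][130:280,250:420,::-1],None,fx=4,fy=4,interpolation=cv2.INTER_CUBIC))
```

```text
(no output)
```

View pics/s3.png

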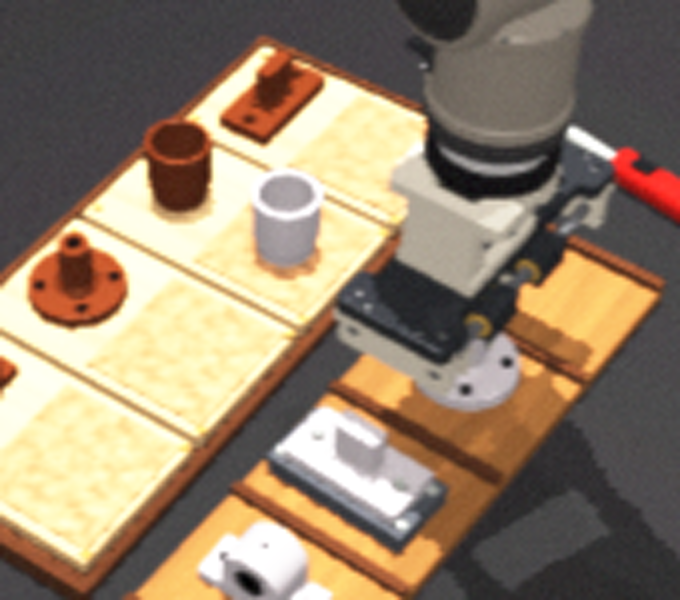

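The cup stands upright on its pad at (285,240), and the flange is held level at (470,375). Carrying it to its pad.

Call:
arm_command --pt "0 0 15" --pt "0 0 20" --pt "0 0 15" --pt "0 0 10" --pt "14.3 10 0" --pt "14.3 10 0" --pt "14.3 10 0" --pt "14.3 10 0" --pt "14.3 10 0" --pt "14.3 10 0" --pt "14.3 10 0" --pt "14.3 10 0" --pt "14.3 10 0" --pt "14.3 10 0" --pt "0 0 0" --pt "0 0 -20" --pt "0 0 -20" --pt "0 0 -10" --pt "0 0 -8" --pt "0 0 -4" --spin '[0,0,0,0,0,0,0,0,0,0,0,0,0,0,0,0,0,0,0,0]'

```text
time: 12.85
tool_pos: [0.5825, 0.0774, 0.2236]
tool_rot: [3.142, 0.001, 0.105]
contact_force: [0.1, 0.7, -0.8]
opening: 0.0206
grip_force: 25.0
```

Call:
arm_command --pt "0 0 -3" --pt "0 0 -2" --pt "0 0 -2" --pt "0 0 0" --pt "0 0 0" --spin '[0,0,0,0,0]'

```text
time: 13.35
tool_pos: [0.5828, 0.0776, 0.2174]
tool_rot: [3.141, -0.0, 0.105]
contact_force: [1.0, -0.0, -1.2]
opening: 0.0204
grip_force: 25.0
```

Call:
arm_command --pt "0 0 -1" --pt "0 0 -1" --pt "0 0 0" --pt "0 0 0" --spin '[0,0,0,0]'

```text
time: 13.75
tool_pos: [0.5828, 0.0776, 0.2163]
tool_rot: [3.141, -0.001, 0.105]
contact_force: [-2.0, 0.4, 6.6]
opening: 0.0203
grip_force: 25.0
```

Call:
arm_command --pt "0 0 0" --pt "0 0 0" --pt "0 0 0" --pt "0 0 0" --pt "0 0 10" --pt "0 0 20" --pt "0 0 25" --pt "0 0 30" --pt "0 0 0" --spin '[0,0,0,0,0,0,0,0,0]' --jaw 0.0

```text
time: 14.65
tool_pos: [0.5838, 0.0776, 0.3051]
tool_rot: [3.141, -0.009, 0.105]
contact_force: [0.3, -0.2, 0.3]
opening: 0.0458
grip_force: 0.0
```

Run:
```python
from h import *
import pickle
for n in("top","side"):
    c=pickle.load(open(f"{n}0.pkl","rb"))
    v,u=np.mgrid[:400,:640]; d=c["depth"]
    Q=np.stack([(u-c["cx"])/c["fx"]*d,-(v-c["cy"])/c["fy"]*d,-d],-1)@c["world_from_camera"][:3,:3].T+c["world_from_camera"][:3,3]
    def rect(x0,x1,y0,y1,z0,z1):
        m=(Q[...,0]>x0)&(Q[...,0]<x1)&(Q[...,1]>y0)&(Q[...,1]<y1)&(Q[...,2]>z0)&(Q[...,2]<z1)&(d>0)
        p=(Q[m]*1000); return m.sum(),np.round(cv2.minAreaRect(p[:,:2].astype(np.float32))[0],1),cv2.minAreaRect(p[:,:2].astype(np.float32))[1:],p.mean(0).round(1)
    print(n,"cover plate",rect(.37,.50,.04,.12,.036,.046))
    print(n,"rib",rect(.37,.50,.04,.12,.06,.08))
    print(n,"bearing foot",rect(.37,.50,.13,.21,.02,.028))
    print(n,"bearing",rect(.37,.50,.13,.21,.035,.07))
```

```text
top cover plate (np.int64(371), array([439.3,  79. ]), ((79.79029846191406, 39.804542541503906), 3.9540703296661377), array([439.3,  79.1,  39.2]))
top rib (np.int64(65), array([439.3,  79.7]), ((30.045286178588867, 12.690685272216797), 0.8475605845451355), array([439.1,  79.1,  69.2]))
top bearing foot (np.int64(132), array([444.7, 165. ]), ((52.69426727294922, 107.52130126953125), 73.45790100097656), array([430.5, 167.8,  22.6]))
top bearing (np.int64(196), array([429.2, 170.5]), ((39.60230255126953, 30.566802978515625), 6.938253879547119), array([428.6, 169.9,  51.5]))
side cover plate (np.int64(381), array([440.1,  79.9]), ((81.4919204711914, 42.03140640258789), 4.581261157989502), array([435.9,  83.3,  40.6]))
side rib (np.int64(96), array([438.9,  80.6]), ((29.512939453125, 14.935154914855957), 8.083687782287598), array([438. ,  81.9,  69.5]))
side bearing foot (np.int64(212), array([440.2, 160.9]), ((100.159912109375, 61.784706115722656), 0.13358521461486816), array([429. , 168.4,  23.9]))
side bearing (np.int64(281), array([428.7, 171.8]), ((39.19261932373047, 32.76926803588867), 7.939460277557373), array([425.2, 174.4,  50.9]))
```

Call:
arm_command --pt "-18 0.2 0" --pt "-18 0.2 0" --pt "-18 0.2 0" --pt "-18 0.2 0" --pt "-18 0.2 0" --pt "-18 0.2 0" --pt "-18 0.2 0" --pt "-18 0.2 0" --pt "0 0 0" --pt "0 0 -20" --pt "0 0 -20" --pt "0 0 -15" --pt "0 0 -10" --pt "0 0 0" --pt "0 0 0" --spin '[-0.2,-0.2,-0.2,-0.2,-0.2,-0.2,-0.3,-0.2,0,0,0,0,0,0,0]'

```text
time: 16.15
tool_pos: [0.4392, 0.0791, 0.2354]
tool_rot: [3.141, -0.0, 0.075]
contact_force: [-0.1, -0.3, 0.4]
opening: 0.046
grip_force: 0.0
```

Call:
arm_command --pt "0 0 -6" --pt "0 0 -5" --pt "0 0 0" --pt "0 0 0" --spin '[0,0,0,0]'

```text
time: 16.55
tool_pos: [0.4387, 0.0792, 0.2241]
tool_rot: [3.142, 0.0, 0.075]
contact_force: [-0.2, -0.8, 0.6]
opening: 0.0459
grip_force: 0.0
```

Call:
arm_command --pt "0 0 0" --pt "0 0 0" --pt "0 0 0" --pt "0 0 0" --pt "0 0 0" --pt "0 0 0" --pt "0 0 0" --pt "0 0 0" --pt "0 0 0" --spin '[0,0,0,0,0,0,0,0,0]' --jaw -1 --squeeze 30

```text
time: 17.45
tool_pos: [0.4387, 0.0792, 0.2242]
tool_rot: [3.141, -0.0, 0.075]
contact_force: [-0.7, 0.3, 1.7]
opening: 0.0138
grip_force: 30.0
```

Call:
arm_command --pt "0 0 2" --pt "0 0 2" --pt "0 0 2" --pt "0 0 2" --pt "0 0 2" --pt "0 0 2" --pt "0 0 2" --pt "0 0 2" --pt "0 0 2" --pt "0 0 2" --pt "0 0 2" --pt "0 0 3" --pt "0 0 0" --pt "0 0 0" --spin '[0,0,0,0,0,0,0,0,0,0,0,0,0,0]'

```text
time: 18.85
tool_pos: [0.4387, 0.0792, 0.2492]
tool_rot: [3.141, -0.0, 0.075]
contact_force: [-0.8, 0.2, -1.4]
opening: 0.0137
grip_force: 30.0
```

Run:
```python
from h import *
c=read_camera("side")
cv2.imwrite("pics/s4.png",cv2.resize(c["img"][130:280,240:410,::-1],None,fx=4,fy=4,interpolation=cv2.INTER_CUBIC))
```

```text
(no output)
```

View pics/s4.png

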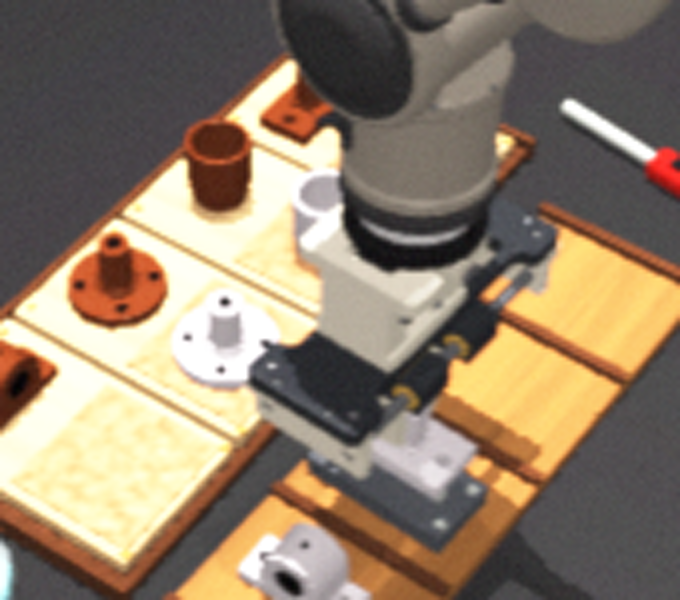

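The cover is off the dowels and level at (425,455), with the fixture left below. The flange stands on its pad at (225,345). Raising and carrying the cover smoothly.

Call:
arm_command --pt "0 0 8" --pt "0 0 15" --pt "0 0 15" --pt "0 0 8" --pt "0 0 4" --pt "7 -9 0" --pt "13 -16 0" --pt "13 -16 0" --pt "13 -16 0" --pt "13 -16 0" --pt "13 -16 0" --pt "13 -16 0" --pt "13 -16 0" --pt "13 -16 0" --pt "13 -16 0" --pt "13 -16 0" --pt "13 -16 0" --pt "13 -16 0" --pt "10 -15 0" --pt "5 -8 0" --spin '[0,0,0,0,0,0,0.3,0.3,0.3,0.3,0.3,0.3,0.3,0.3,0.3,0.3,0.2,0,0,0]'

```text
time: 20.9
tool_pos: [0.6172, -0.1468, 0.2978]
tool_rot: [-3.142, 0.001, 0.13]
contact_force: [0.2, 0.6, -2.5]
opening: 0.0137
grip_force: 30.0
```

Call:
arm_command --pt "0 0 0" --pt "0 0 -10" --pt "0 0 -20" --pt "0 0 -20" --pt "0 0 -10" --pt "0 0 -8" --pt "0 0 -4" --pt "0 0 -3" --pt "0 0 -2" --pt "0 0 0" --pt "0 0 0" --spin '[0,0,0,0,0,0,0,0,0,0,0]'

```text
time: 22.0
tool_pos: [0.6168, -0.1449, 0.2226]
tool_rot: [3.141, -0.001, 0.131]
contact_force: [0.6, 0.5, -2.2]
opening: 0.014
grip_force: 30.0
```

Call:
arm_command --pt "0 0 -2" --pt "0 0 -1" --pt "0 0 -1" --pt "0 0 0" --pt "0 0 0" --spin '[0,0,0,0,0]'

```text
time: 22.5
tool_pos: [0.6167, -0.1448, 0.2183]
tool_rot: [3.141, -0.0, 0.131]
contact_force: [0.0, -0.2, 0.6]
opening: 0.0138
grip_force: 30.0
```

Call:
arm_command --pt "0 0 -1" --pt "0 0 0" --pt "0 0 0" --spin '[0,0,0]'

```text
time: 22.8
tool_pos: [0.6167, -0.1448, 0.2182]
tool_rot: [3.141, -0.0, 0.131]
contact_force: [-3.5, 0.7, 6.0]
opening: 0.0136
grip_force: 30.0
```

Call:
arm_command --pt "0 0 0" --pt "0 0 0" --pt "0 0 0" --pt "0 0 0" --pt "0 0 0" --pt "0 0 10" --pt "0 0 22" --pt "0 0 25" --pt "0 0 30" --pt "0 0 0" --spin '[0,0,0,0,0,0,0,0,0,0]' --jaw 0.2

```text
time: 23.8
tool_pos: [0.6177, -0.1452, 0.3096]
tool_rot: [3.137, -0.008, 0.131]
contact_force: [0.4, 0.3, 0.4]
opening: 0.0549
grip_force: 0.0
```

Call:
arm_command --pt "-14.5 24.3 0" --pt "-14.5 24.3 0" --pt "-14.5 24.3 0" --pt "-14.5 24.3 0" --pt "-14.5 24.3 0" --pt "-14.5 24.3 0" --pt "-14.5 24.3 0" --pt "-14.5 24.3 0" --pt "-14.5 24.3 0" --pt "-14.5 24.3 0" --pt "-14.5 24.3 0" --pt "-14.5 24.3 0" --pt "-14 24.3 0" --pt "0 0 0" --pt "0 0 0" --pt "0 0 -15" --pt "0 0 -20" --pt "0 0 -10" --pt "0 0 0" --spin '[0,0,0,0,0,0,0,0,0,0,0,0,0,0,0,0,0,0,0]'

```text
time: 25.7
tool_pos: [0.4287, 0.1703, 0.258]
tool_rot: [3.141, 0.003, 0.13]
contact_force: [0.1, -0.2, -0.3]
opening: 0.0551
grip_force: 0.0
```

Call:
arm_command --pt "0 0 -15" --pt "0 0 -15" --pt "0 0 -12" --pt "0 0 -8" --pt "0 0 -4" --pt "0 0 0" --pt "0 0 0" --spin '[0,0,0,0,0,0,0]'

```text
time: 26.4
tool_pos: [0.429, 0.1711, 0.2056]
tool_rot: [3.142, -0.001, 0.131]
contact_force: [-0.1, -0.7, 0.2]
opening: 0.0551
grip_force: 0.0
```

Call:
arm_command --pt "0 0 0" --pt "0 0 0" --pt "0 0 0" --pt "0 0 0" --pt "0 0 0" --pt "0 0 0" --pt "0 0 0" --pt "0 0 0" --pt "0 0 0" --spin '[0,0,0,0,0,0,0,0,0]' --jaw -1 --squeeze 30

```text
time: 27.3
tool_pos: [0.4288, 0.1711, 0.2053]
tool_rot: [3.142, -0.0, 0.131]
contact_force: [-0.9, 1.0, 5.5]
opening: 0.0299
grip_force: 30.0
```

Call:
arm_command --pt "0 0 8" --pt "0 0 18" --pt "0 0 20" --pt "0 0 18" --pt "0 0 8" --pt "14 1.6 0" --pt "14 1.6 0" --pt "14 1.6 0" --pt "14 1.6 0" --pt "14 1.6 0" --pt "14 1.6 0" --pt "14 1.6 0" --pt "14 1.6 0" --pt "14 1.6 0" --pt "13 1.6 0" --pt "0 0 0" --pt "0 0 -15" --pt "0 0 -15" --pt "0 0 -10" --pt "0 0 0" --spin '[0,0,0,0,0,0,0,0,0,0,0,0,0,0,0,0,0,0,0,0]'

```text
time: 29.3
tool_pos: [0.5667, 0.1869, 0.2354]
tool_rot: [3.141, 0.004, 0.131]
contact_force: [-0.6, 1.1, -1.2]
opening: 0.0297
grip_force: 30.0
```

Run:
```python
from h import *
c=read_camera("side")
cv2.imwrite("pics/s5.png",cv2.resize(c["img"][140:300,200:390,::-1],None,fx=3.7,fy=3.7,interpolation=cv2.INTER_CUBIC))
```

```text
(no output)
```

View pics/s5.png

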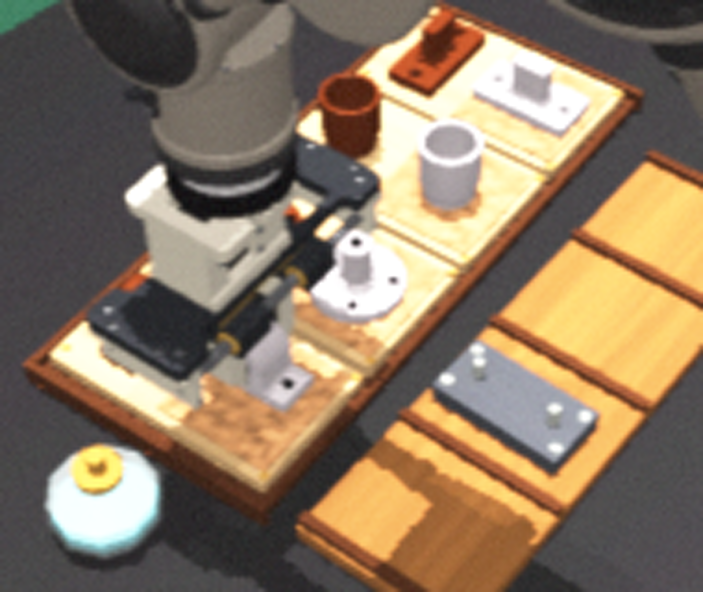

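The crop shows the cover on its pad at (530,95), the cup at (450,165) and the flange at (358,280), all upright. The bearing is held level over its pad at (275,370), and the lamp at (103,498) is clear. Lowering the bearing (contact expected at TCP z ≈ 215).

Call:
arm_command --pt "0 0 -8" --pt "0 0 -4" --pt "0 0 -3" --pt "0 0 -2" --pt "0 0 -1" --pt "0 0 -1" --pt "0 0 -1" --pt "0 0 0" --pt "0 0 0" --spin '[0,0,0,0,0,0,0,0,0]'

```text
time: 30.25
tool_pos: [0.5677, 0.1871, 0.2172]
tool_rot: [3.142, -0.0, 0.131]
contact_force: [-0.7, 0.1, -1.9]
opening: 0.0296
grip_force: 30.0
```

Call:
arm_command --pt "0 0 -1" --pt "0 0 -1" --pt "0 0 0" --pt "0 0 0" --spin '[0,0,0,0]'

```text
time: 30.65
tool_pos: [0.5677, 0.1871, 0.2153]
tool_rot: [3.142, -0.0, 0.131]
contact_force: [-1.0, -0.7, 1.3]
opening: 0.0297
grip_force: 30.0
```

Call:
arm_command --pt "0 0 -0.5" --pt "0 0 0" --pt "0 0 0" --spin '[0,0,0]'

```text
time: 30.95
tool_pos: [0.5677, 0.1871, 0.2153]
tool_rot: [3.141, -0.001, 0.131]
contact_force: [-1.6, -0.1, 5.0]
opening: 0.0297
grip_force: 30.0
```

Call:
arm_command --pt "0 0 0" --pt "0 0 0" --pt "0 0 0" --pt "0 0 0" --pt "0 0 10" --pt "0 0 20" --pt "0 0 25" --pt "0 0 30" --pt "0 0 30" --pt "-25 0 10" --pt "-30 0 0" --pt "-30 0 0" --pt "-30 0 0" --pt "-30 0 0" --pt "-20 0 0" --pt "0 0 0" --pt "0 0 0" --spin '[0,0,0,0,0,0,0,0,0,0,0,0,0,0,0,0,0]' --jaw 0.2

```text
time: 32.65
tool_pos: [0.4031, 0.1872, 0.3406]
tool_rot: [-3.141, -0.002, 0.131]
contact_force: [-0.2, -0.3, -0.1]
opening: 0.0551
grip_force: 0.0
```

Run:
```python
from h import *
import pickle
c=read_camera("top"); pickle.dump(c,open("top1.pkl","wb"))
cv2.imwrite("pics/t1.png",cv2.resize(c["img"][110:260,210:400,::-1],None,fx=4,fy=4,interpolation=cv2.INTER_CUBIC))
```

```text
(no output)
```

View pics/t1.png

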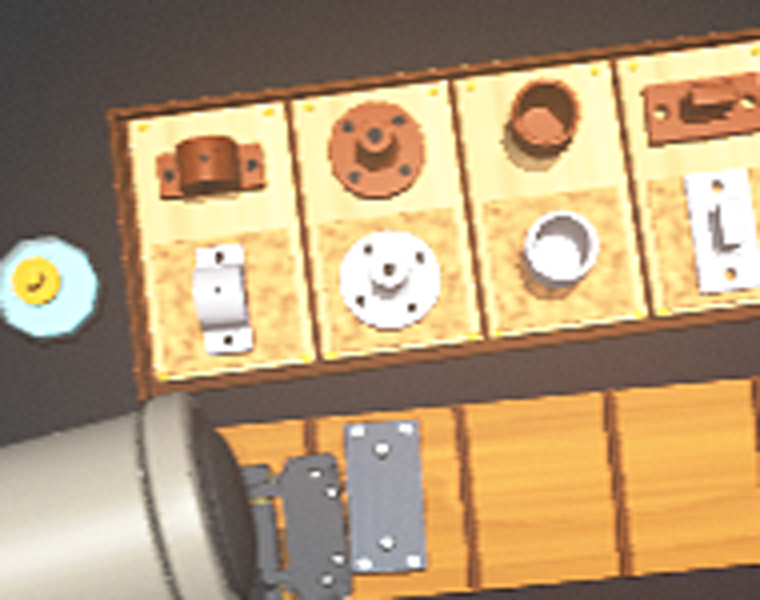

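All four castings stand on their own pads: bearing (222,300), flange (390,278), cup (560,252) and cover (722,233). Now a numeric check relative to the masters.

Run:
```python
from h import *
import pickle
c=pickle.load(open("top1.pkl","rb"))
def P(U,V,z): return pt(c,(U+.5)/4-.5+210,(V+.5)/4-.5+110,z)[:2]*1000
m=lambda z,*q: np.mean([P(*a,z) for a in q],0)
a=np.radians(7.8);R=np.array([[np.cos(a),np.sin(a)],[-np.sin(a),np.cos(a)]])
for n,z,cast,mas in (("bearing",.034,((219,258),(229,341)),((168,176),(252,165))),
 ("flange",.034,((368,249),(419,257),(362,301),(412,308)),((347,126),(400,120),(354,177),(409,169))),
 ("cup",.074,((561,248),),((546,112),)),
 ("cover",.034,((718,185),(731,274)),((661,114),(747,103)))):
    p,q=m(z,*cast),m(z,*mas);print(n,p.round(1),"board-frame offset",(R@(p-q)+[88,0]).round(1))
```

```text
bearing [567.1 187.4] board-frame offset [0.3 0.3]
flange [581.9  77.9] board-frame offset [-1.1  2.5]
cup [596.1 -31.8] board-frame offset [-1.8  2.7]
cover [ 617.4 -144.2] board-frame offset [ 4.3 -1.1]
```

All four are within 5 mm of their pad middles and upright, and the robot is clear, so I'm handing in.

```bash
python3 -c "
from cell import *
print(hand_in())"
```

```text
the job is handed in; nothing more can be done
None
```

The job is handed in: all four castings stand upright on their own pads, each measured within about 5 mm of the pad's middle, the cover came off its dowels level, and the arm was never near the lamp or lighter; the hand-in returned no verdict.

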